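Return the inking roller to its upright stand

ROBOT

A 7-joint arm with a two-finger parallel gripper is mounted at the origin on a cart in front of the work surface, level with it; the furniture and walls round the work are solid. World frame = base frame: x ahead of the robot, y to its left, z up, the work surface at z = 0. Lengths are in m, angles in rad, forces in N, time in s.
With the tool pointing down it reaches from about 0.425 to 0.8 m from the base axis. Payload 8.3 kg.
Tool frame: the origin (TCP) lies on the centre line of the jaws, within the pads' length; the fingertips stand 8 mm ahead of it and the grasp point (between the pads) lies 11 mm behind it; z points along the fingers, y is the line along which they close (so a half turn about z gives the same grasp; the last joint's range is limited). The gripper opens to 85 mm and grips with 20 to 120 N. Pads are 22 mm wide; open, the fingers measure 114 mm over their backs; the gripper's body (76 mm by 85 mm) begins 54 mm behind the grasp point. The pads swing forward as they close: fully open they stand 13 mm farther back than shut.
Start: joints at [1.184, 0.383, 0.016, 1.37, -0.006, 1.388, -0.046], TCP at [0.199, -0.592, 0.239] pointing down, gripper open.
Joint ranges: [-2.95, 2.95], [-0.25, 2.06], [-1.52, 1.56], [0.18, 2.33], [-1.44, 4.58], [0.02, 2.06], [-3.01, 3.01]. Speed limits (rad/s): [2.39, 2.39, 3.01, 3.01, 3.14, 3.14, 3.14].

INTERFACE

Orientations are given as a unit quaternion [w, x, y, z].
In Python, from station import observe, camera, finish_job gives the robot as it stands.
- The arm moves only by the shell command python3 -m creep 'ROWS' [OPENING] [FORCE]. ROWS is text: rows parted by semicolons, each of 4 numbers parted by spaces: the shift along the world's x, y, z as a fraction of full scale, then the turn about the world's z as a fraction of full scale. A call has 1 to 5 rows; each row is the pose to reach, as a shift and turn from the pose commanded when the call began, turning the shorter way round; what a row does not reach only later rows make up. Full scale, the value 1, is 1000 mm for a shift and 360 degrees for a turn. A row lasts 1/8 s, in which the tool goes at most 62.5 mm and 10.7 degrees, less where a joint would pass 70% of its speed; a pose out of reach is approached as far as the arm can. A call with a number of a shift or a turn outside -1 to 1 is refused whole. A call with a gripper value outside its range is refused whole. OPENING is the opening, from 0 (shut) to 1 (fully open), set as the call begins (- or left out, the last holds). The fingers move at their own pace and stop on an object; FORCE is the grip in N (left out, the last holds). Time passes only in rows, so rows that repeat a pose let the fingers close. It gives the time, the measured TCP pose, the force, the opening and the grip force at its end, in the units of the state.
- observe(): the state, without advancing time (a new reading comes with each control period).
- camera(name): name is "side" or "top"; returns a dict with "pixels" (480x640x3 uint8, red, green, blue), "range_z" (480x640 float32, m along the optical axis (not along the pixel's ray), 0 where there is no reading), "fx", "fy", "cx", "cy" (pixels), "R" (3x3) and "t" (3): a world point X has camera coordinates R X + t. Camera axes: x right, y down, z forward; pixel columns grow to the right and rows downward; lengths in m; the calibration is good to about 2 mm. A picture is of the moment at which its call begins.
- finish_job(): hands the job in; it is judged then, once.
The state is a dict: "time": time; "joint_positions": joint angles; "qvel": joint speeds; "joint_torque": joint torques, N m; "tool_pos": TCP position; "tcp_rot": TCP orientation; "force": force on the tool from outside, world axes, zero at the start; "ft_torque": the same for the moment, N m; "grip_width": finger opening in m; "finger_force": force on a finger pad.
Only numpy, scipy, OpenCV 4.12 (cv2) and the standard library are available. Lean on these libraries where they do the work, as an engineer would, in place of code of your own. Each camera call takes 0.05 s, during which the arm holds its last target. There are 200 camera calls.

TASK

Lift the washed inking roller out of the wooden drying block and put it away in the grey storage stand: lean it so that its lower journal goes into the bore of the footstep in front of and under the head plate, then straighten it until it stands upright and fully home with its neck in the saddle. Then swing the sprung keeper shut across the front of the neck and, holding it shut, push its drop pin fully down into the hole so that it stays shut by itself. Do not let the roller fall over, and leave the masking tape, the baren and the ink tube where they are.

Things in the scene. Friction and masses are not known exactly. Their poses are not given: they have to be found in the camera images.
- roller: Inking roller, 200 mm long, 0.2-0.42 kg: black rubber cylinder 44 mm in diameter, 130 mm long, on a steel shaft. Origin: centre of the lower journal's end; z along the shaft to the upper end. Along z: lower journal (12 mm in diameter) 0-20 mm, hub (24 mm) 20-24, rubber 24-154, hub 154-158, upper journal or neck (12 mm) 158-200. Round about z. Starts upright in the block; goes into the stand the same way up.
- roller_mid (a point): Centre of the roller's rubber, on its axis, 89 mm above the lower end; z along the roller to its upper end (x and y directions mean nothing). Grasp the rubber. The stand leaves a gripper the most room if it holds the lower third of the rubber (25 to 35 mm below this point) and comes from the stand's open front, pointing forward and down at 30 to 45 degrees from vertical.
- roller_foot (a point): Centre of the end face of the roller's lower journal, 89 mm below roller_mid along the roller's axis; same axes as roller_mid.
- roller_neck (a point): Point on the roller's axis in the upper journal (the neck), 81 mm above roller_mid; when the roller is home it lies at the point saddle.
- block_top (a point): Drying block, fixed: beech, 130 (x) x 76 (y) x 36 mm high, with two vertical bores 17 mm in diameter. This point is the mouth of the bore the roller starts in, 36 mm above the table; axes are the block's. The block reaches 33 mm to -x, 97 mm to +x, 38 mm to each side of it. The roller's lower hub rests on its top; the roller must rise 20 mm to come out.
- stand: Storage stand, fixed. Origin on the table under the bore's axis; x from its open front (which faces the drying block and the robot's right) to its back, y left, z up. Foot plate x -58 to 82 mm, y +-70. Footstep 56 x 56 mm, top at z 40, bored. Columns 14 mm thick at x 54, y +-48. Dark head plate z 184 to 196, x 8 to 66, y +-60 mm, with the saddle notch in its front edge.
- bore_mouth (a point): Centre of the mouth of the stand's vertical bore, in the footstep's top face, 40 mm above the table; axes are the stand's. Bore 18 mm in diameter, 26 mm deep, 4 mm chamfer round the mouth. The roller is home when its lower hub rests on this face: its lower end 20 mm below this point, axis upright through it. It then stands by itself.
- saddle (a point): On the bore's axis at mid-height of the head plate, 150 mm above bore_mouth; axes are the stand's. Notch for the neck: 18 mm wide, open to the front (-x), closed 8 mm behind the axis; its cheeks reach 3 mm in front of the axis. Only 10 mm stay free above the rubber of a homed roller, so it must enter leaning some 12 degrees, top to the front, and be straightened as it goes down.
- keeper (a joint): Keeper angle, rad: 0 = shut against its stop, across the front of the neck, pin over its hole; 2.6 = fully open at the stand's left, where its torsion spring holds it at the start. The spring always pulls it open, about 2 N at the knob when shut, 0.4 N when open. Closing turns it anticlockwise seen from above: the knob goes from the left round the front to the right.
- keeper_hinge (a point): On the keeper's vertical hinge axis, 20 mm behind and 48 mm left of the bore's axis, 202 mm above the table; axes are the stand's. The keeper is a bowed steel strap 10 mm wide, 198 to 206 mm above the table. Its drop pin is 96 mm from this axis; shut, the pin is straight to the right (-y) of it and the bow passes 11 mm in front of the bore's axis. Hinge bolt up to 227 mm high.
- pin_knob (a point): Centre of the drop pin's round black knob, 20 mm in diameter, 26 mm high, at the keeper's free end, 96 mm from the hinge axis: 241 mm above the table with the pin down, up to 259 raised. Moves with keeper and pin; spins freely on the pin, so a gripper holding it from above need not turn while the keeper swings. The strap's end boss under it reaches 213 mm above the table.
- pin (a joint): Height of the drop pin, m: 0 = fully down (12 mm deep in its hole if the keeper is shut), 0.018 = fully raised. It starts raised (over 0.014) and stays at any height by friction, about 1 N; it must be pushed down.
- pin_hole (a point): Centre of the mouth of the drop pin's hole in the head plate's top face, 20 mm behind and 48 mm right of the bore's axis, 196 mm above the table; hole 12 mm in diameter, pin 8 mm. With the keeper at 0 the pin is right over it.
- masking_tape: Bystander: roll of masking tape lying flat, 98 mm in diameter, 24 mm high; origin at the centre of its underside. Leave alone.
- baren: Bystander: red and black baren (printing pad with a knob handle), 70 mm in diameter, 118 mm high, standing; origin at the centre of its underside. Leave alone.
- ink_tube: Bystander: black ink tube with a white ribbed end lying on the table, 156 mm long, 54 mm wide, 37 mm high; origin at the centre of its underside. Leave alone.
Things that resemble listed ones, but are neither listed nor needed, are in the scene too. Leave any blue or turquoise look-alike of the roller alone.

How it is judged:
On the way, in this order (a step that is already met when the one before it is completed fails the run):
1. the roller stands home in the stand: lower journal down in the bore, upright, neck in the saddle (horizontal distance between roller_foot and bore_mouth below 0.006 m and z of roller_foot in the frame of bore_mouth below -0.016 m and horizontal distance between roller_neck and saddle below 0.007 m and angle between roller_mid's own z axis and vertical below 0.06 rad), for 0.2 s.
2. the keeper is swung shut across the neck (value of joint keeper below 0.06 rad), for 0.2 s.
At the end, for the whole second after the job is handed in: Roller at rest in the stand: foot at least 16 mm down the bore and within 6 mm of its axis, neck within 7 mm of the saddle's axis, tilt under 0.06 rad; keeper within 0.06 rad of shut; pin down to within 5 mm (all of step 1 and value of joint keeper below 0.06 rad and value of joint pin below 0.005 m and linear speed of roller below 0.02 m/s); the robot touches nothing.
It fails at once if the roller falls over or is laid on the table (height (world z) of roller_mid below 0.06 m).
It fails at once if the masking tape is moved (distance of masking_tape from where it was at the start of the episode above 0.02 m).
It fails at once if the baren is moved (distance of baren from where it was at the start of the episode above 0.02 m).
It fails at once if the ink tube is moved (distance of ink_tube from where it was at the start of the episode above 0.02 m).
It also fails if it takes over 58 s, if anything falls off the work surface, if the arm or the gripper's body presses on something with over 40 N, if the wrist force passes 120 N, or if a joint passes its speed limit or range.

## Working session

There is one attempt and no reset: what is moved stays moved. The work goes in short steps, Python scripts to look and compute and a shell command to move; the robot and the scene stay as the last step left them, time stands still between calls to the robot, and variables do not carry over. Pictures are saved under pics/ and viewed, at most 10 in all, crops included, and the job is handed in when it is done.

```bash
mkdir -p pics; ls; python3 - <<'E'
from station import observe, camera
import numpy as np, cv2
s=observe(); print({k:np.round(v,3) for k,v in s.items()})
for n in ("side","top"):
    c=camera(n); cv2.imwrite(f"pics/{n}0.png",c["pixels"][:,:,::-1]); np.savez(f"{n}0.npz",**c)
    print(n,c["fx"],c["cx"],c["cy"],np.round(c["R"],3).tolist(),np.round(-c["R"].T@c["t"],3))
E
```

```text
pics
{'time': np.float64(0.0), 'joint_positions': array([ 1.184,  0.384,  0.016,  1.371, -0.006,  1.388, -0.047]), 'qvel': array([-0.001,  0.003, -0.003, -0.001,  0.   ,  0.001, -0.001]), 'joint_torque': array([ 1.0000e-03, -6.2760e+01,  8.4500e-01, -3.7181e+01,  1.6000e-02,
        1.4000e-02, -0.0000e+00]), 'tool_pos': array([ 0.199, -0.592,  0.238]), 'tcp_rot': array([-0.001,  0.987,  0.161, -0.   ]), 'force': array([ 0.07 ,  0.137, -0.117]), 'ft_torque': array([ 0.001, -0.017,  0.017]), 'finger_force': np.float64(0.0), 'grip_width': np.float64(0.085)}
side 484.0515661233916 318.5462038485181 237.9353999631162 [[-0.874, -0.486, -0.019], [-0.256, 0.492, -0.832], [0.414, -0.722, -0.554]] [0.071 0.848 0.781]
top 494.2326191570618 321.0984658984126 242.37788226917226 [[0.02, -0.998, 0.067], [-0.987, -0.031, -0.157], [0.159, -0.063, -0.985]] [0.382 0.075 1.176]
```

View pics/side0.png

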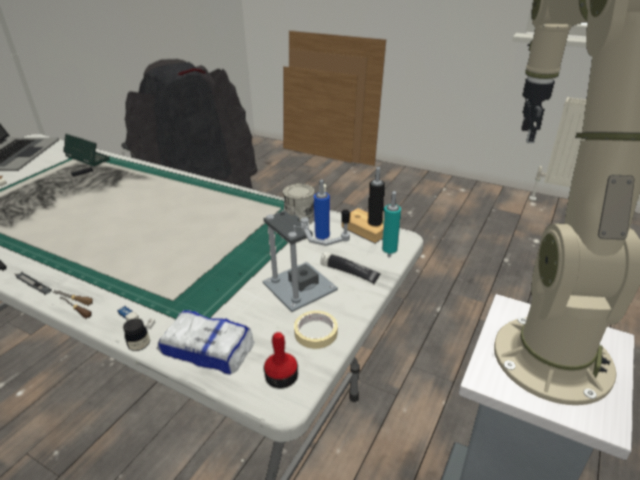

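View pics/top0.png

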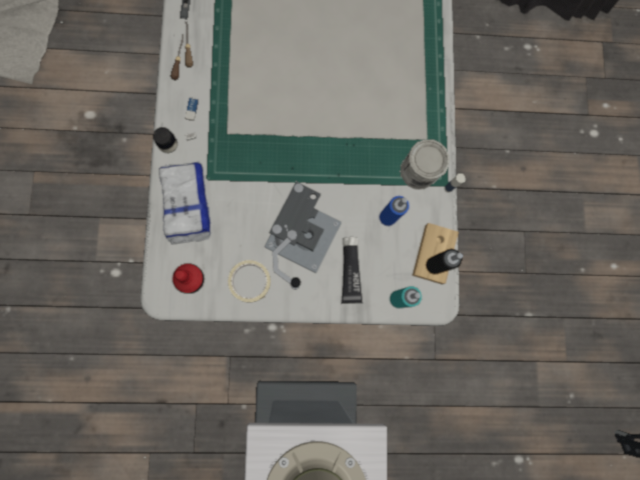

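```bash
python3 - <<'E'
import cv2,numpy as np
t=cv2.imread("pics/top0.png"); s=cv2.imread("pics/side0.png")
z=lambda im,x,y,w,h,k:cv2.resize(im[y:y+h,x:x+w],None,fx=k,fy=k,interpolation=cv2.INTER_CUBIC)
a=z(t,255,175,133,120,6); cv2.imwrite("pics/t_stand.png",a[:600,:800])
b=np.hstack([z(t,385,215,80,100,5),z(s,340,160,80,100,5)]);cv2.imwrite("pics/block.png",b)
cv2.imwrite("pics/s_stand.png",z(s,255,200,100,110,5))
E
```

```text
(no output)
```

View pics/t_stand.png

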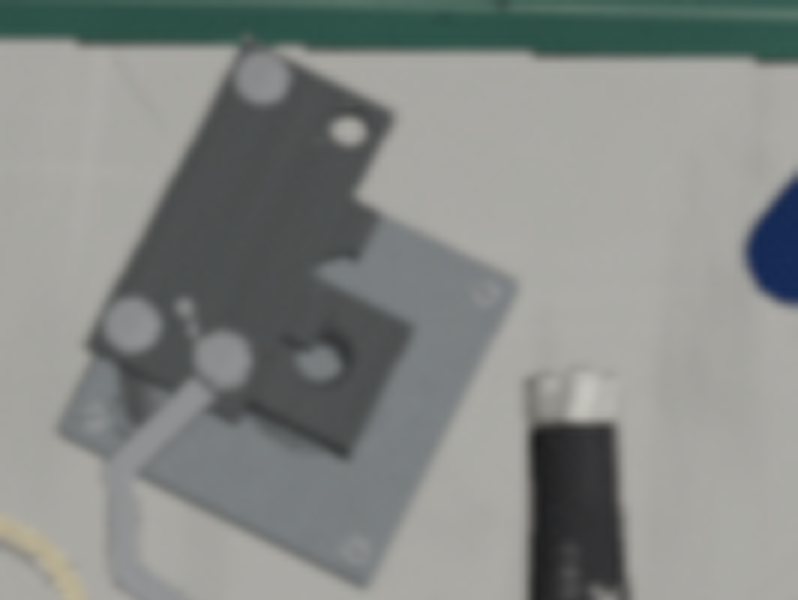

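View pics/block.png

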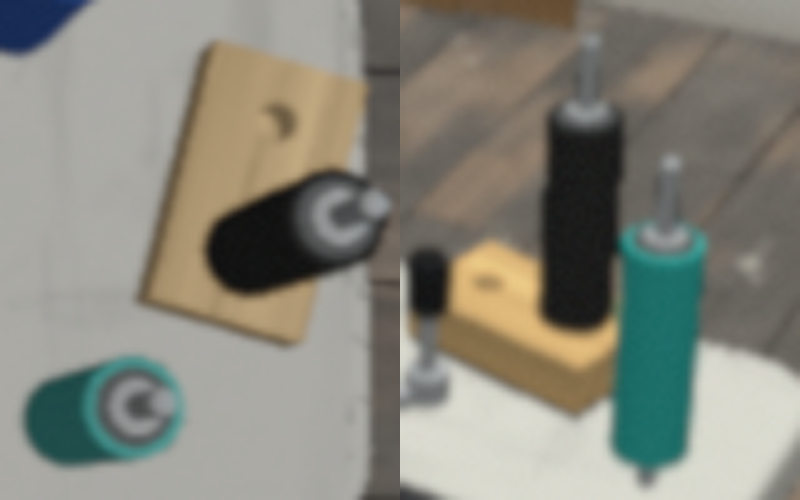

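View pics/s_stand.png

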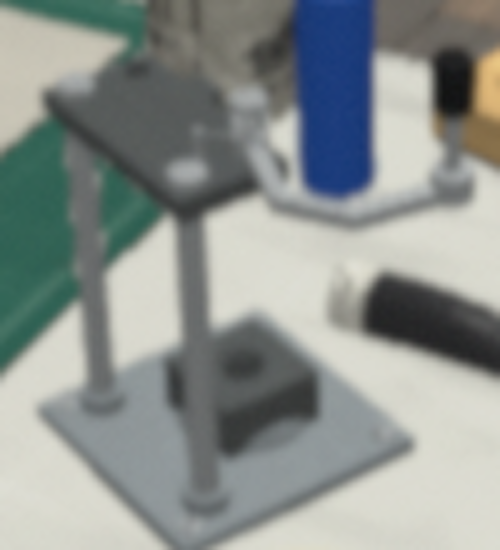

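```bash
cat > h.py <<'E'
import numpy as np
from scipy.optimize import least_squares
C={n:dict(np.load(f"{n}0.npz")) for n in("top","side")}
def ray(n,p):
    c=C[n]; d=c["R"].T@np.array([(p[0]-c["cx"])/c["fx"],(p[1]-c["cy"])/c["fy"],1]); return -c["R"].T@c["t"],d/np.linalg.norm(d)
def proj(n,X):
    c=C[n]; q=c["R"]@X+c["t"]; return np.array([c["fx"]*q[0]/q[2]+c["cx"],c["fy"]*q[1]/q[2]+c["cy"]])
def tri(pt,ps):
    r=least_squares(lambda X:np.r_[proj("top",X)-pt,proj("side",X)-ps],[.5,0,.1]); return r.x,np.abs(r.fun).max()
def atz(n,p,z):
    o,d=ray(n,p); return o+d*(z-o[2])/d[2]
def uc(p,k,off): return (np.array(p)+.5)/k-.5+np.array(off)
E
python3 - <<'E'
from h import *
T=lambda *p:uc(p,6,(255,175)); S=lambda *p:uc(p,5,(255,200))
TB=lambda *p:uc(p,5,(385,215)); SB=lambda x,y:uc((x-400,y),5,(340,160))
P={"roller_top":(TB(376,204),SB(593,41)),"hub":(TB(340,215),SB(587,110)),
"bore":(T(321,357),S(243,362)),"hinge":(T(223,358),S(248,98)),"pinhole":(T(348,130),S(137,68)),
"knob":(np.array([295,282.5]),S(455,82)),"colR":(T(262,79),S(78,84)),"colL":(T(132,325),S(188,172)),
"fpFR":(T(517,285),S(258,312) if 0 else S(258,312)),"fpFL":(T(368,585),S(412,443)),"fpBL":(T(58,430),S(185,548)),"turq":(TB(152,400),SB(672,160)),
"blockhole":(TB(278,121),SB(487,283))}
for k,(a,b) in P.items():
    X,e=tri(a,b); print(k,np.round(X,4),round(e,2))
    
M={"bore":(0,0,.04),"hinge":(.02,.048,.227),"pinhole":(.02,-.048,.196),"colR":(.054,-.048,.2),"colL":(.054,.048,.2)}
def res(q,full=0):
    x,y,a=q; c,s=np.cos(a),np.sin(a); r=[]
    for k,m in M.items():
        X=np.array([x+c*m[0]-s*m[1],y+s*m[0]+c*m[1],m[2]])
        r+=[*(proj("top",X)-P[k][0]),*(proj("side",X)-P[k][1])]
    return np.array(r)
r=least_squares(res,[.5,.1,1.1],loss="soft_l1"); print(r.x,np.degrees(r.x[2])); print(np.round(res(r.x).reshape(-1,4),1))
print("roller at z=.216:",atz("top",P["roller_top"][0],.216),atz("side",P["roller_top"][1],.216))
E
```

```text
roller_top [ 0.5194 -0.2667  0.2123] 0.04
hub [ 0.5203 -0.2658  0.171 ] 0.08
bore [0.5841 0.033  0.0397] 0.2
hinge [0.5501 0.0719 0.225 ] 0.46
pinhole [0.6355 0.0318 0.1958] 0.59
knob [0.4535 0.0631 0.2553] 0.28
colR [0.6506 0.0612 0.1988] 0.09
colL [0.5644 0.1023 0.1995] 0.23
fpFR [ 0.6227 -0.0466  0.0052] 0.38
fpFL [0.4996 0.011  0.0037] 0.42
fpBL [0.5569 0.1353 0.0086] 0.17
turq [ 0.4388 -0.1774  0.2021] 0.36
blockhole [ 0.5843 -0.283   0.0332] 0.37
[0.58398894 0.03351961 1.12625538] 64.5296800554109
[[-0.3 -0.2  0.1  0. ]
 [-0.4 -0.1  0.7 -0.5]
 [ 0.2 -0.7  0.7 -0.2]
 [-0.2 -0.2 -0.  -0.3]
 [-0.4  0.   0.3  0. ]]
roller at z=.216: [ 0.51881973 -0.26538451  0.216     ] [ 0.51661745 -0.25941229  0.216     ]
```

```bash
python3 -m creep '0.32 0.326 0.015 0.128;0.32 0.326 0.015 0.128;0.32 0.326 0.015 0.128;0.32 0.326 0.015 0.128;0.32 0.326 0.015 0.128' 0.6
```

```text
time: 0.72
tool_pos: [0.4186, -0.3679, 0.2494]
tcp_rot: [-0.0, 0.844, 0.536, -0.0]
force: [0.8, -0.3, 0.2]
grip_width: 0.0513
finger_force: 0.0
```

```bash
python3 -m creep '0.1 0.102 0 0;0.1 0.102 0 0;0.1 0.102 0 0;0.1 0.102 0 0;0.1 0.102 0 0'; python3 - <<'E'
from station import observe, camera
import numpy as np, cv2
print(observe()["tool_pos"],observe()["tcp_rot"])
z=lambda im,x,y,w,h,k:cv2.resize(im[y:y+h,x:x+w],None,fx=k,fy=k,interpolation=cv2.INTER_CUBIC)
t=camera("top")["pixels"];s=camera("side")["pixels"]
cv2.imwrite("pics/g1.png",np.hstack([z(t,385,195,80,120,5),z(s,340,140,80,120,5)])[:,:,::-1])
E
```

```text
time: 1.35
tool_pos: [0.5163, -0.2697, 0.2492]
tcp_rot: [-0.0, 0.846, 0.533, -0.001]
force: [0.3, -0.4, -0.5]
grip_width: 0.0511
finger_force: 0.0
[ 0.51628794 -0.26974666  0.24923034] [-1.57290373e-05  8.45893866e-01  5.33350805e-01 -6.96901839e-04]
```

View pics/g1.png

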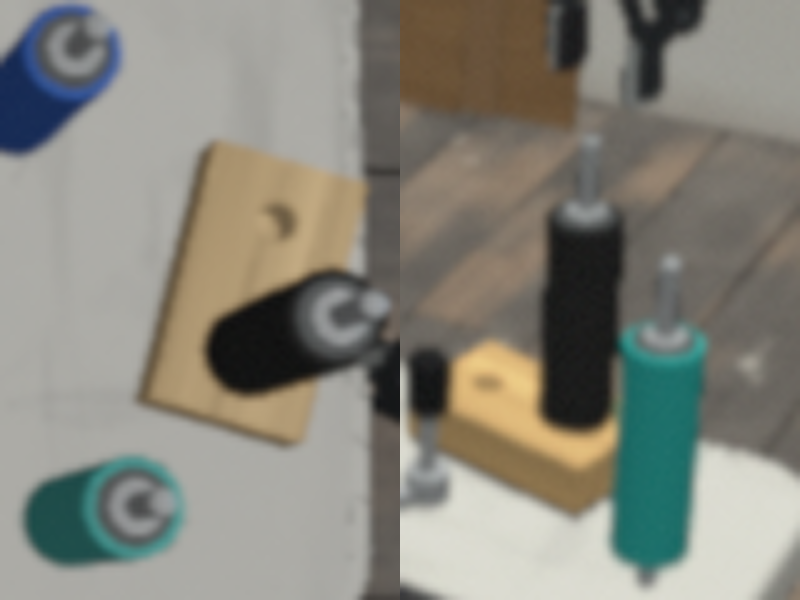

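```bash
python3 - <<'E'
from h import *
from station import observe
p=observe()["tool_pos"]; print(p)
y=np.array([np.cos(np.radians(-25.5)),np.sin(np.radians(-25.5)),0])
for dz in(0,-.008):
  for s in(-1,0,1):
    X=p+y*s*.0255+[0,0,dz]
    print(dz,s,(proj("side",X)-[340,140])*5+[400,0],(proj("top",X)-[385,195])*5)
E
python3 -m creep '0.003 0.004 0 0;0.003 0.004 0 0'
```

```text
[ 0.51625607 -0.26988011  0.24943904]
0 -1 [634.9777236   89.89714151] [388.94557242 355.93043534]
0 0 [602.5507492   74.09460888] [415.23790636 297.54599165]
0 1 [570.99229004  58.71532697] [441.29193211 239.69073228]
-0.008 -1 [634.07631491 103.94425105] [381.74535576 358.19532741]
-0.008 0 [601.77286306  88.00595631] [407.85522696 300.27802552]
-0.008 1 [570.33168724  72.49310247] [433.73037004 242.88140102]
time: 1.7
tool_pos: [0.5207, -0.2635, 0.2496]
tcp_rot: [-0.0, 0.845, 0.535, 0.0]
force: [0.2, 0.0, -0.2]
grip_width: 0.0517
finger_force: 0.0
```

```bash
python3 -m creep '-0.0015 -0.0025 -0.02 0;-0.0015 -0.0025 -0.0455 0;-0.0015 -0.0025 -0.0455 0;-0.0015 -0.0025 -0.0455 0'; python3 -m creep '0 0 0 0;0 0 0 0;0 0 0 0;0 0 0 0;0 0 0 0' 0 40
```

```text
time: 2.2
tool_pos: [0.5196, -0.2662, 0.2051]
tcp_rot: [0.0, 0.845, 0.535, 0.0]
force: [0.4, 0.1, 0.3]
grip_width: 0.051
finger_force: 0.0
time: 2.82
tool_pos: [0.5196, -0.2663, 0.2049]
tcp_rot: [0.001, 0.845, 0.535, 0.0]
force: [-0.3, -0.4, 6.0]
grip_width: 0.0102
finger_force: 39.3
```

```bash
python3 -m creep '0 0 0.011 0;0 0 0.011 0;-0.01 -0.021 0.01 0;-0.02 -0.0415 0.007 0;-0.02 -0.0415 0.007 0'; python3 - <<'E'
from station import observe, camera
import numpy as np, cv2
print(observe()["tool_pos"],observe()["force"])
z=lambda im,x,y,w,h,k:cv2.resize(im[y:y+h,x:x+w],None,fx=k,fy=k,interpolation=cv2.INTER_CUBIC)
t=camera("top")["pixels"];s=camera("side")["pixels"]
cv2.imwrite("pics/g2.png",np.hstack([z(t,405,195,80,120,5),z(s,340,140,80,120,5)])[:,:,::-1])
E
```

```text
time: 3.45
tool_pos: [0.4981, -0.309, 0.2104]
tcp_rot: [-0.0, 0.846, 0.533, -0.0]
force: [1.6, 1.2, -1.1]
grip_width: 0.0101
finger_force: 39.5
[ 0.49814539 -0.30900657  0.21042516] [ 1.6465281   1.19411277 -1.0863603 ]
```

View pics/g2.png

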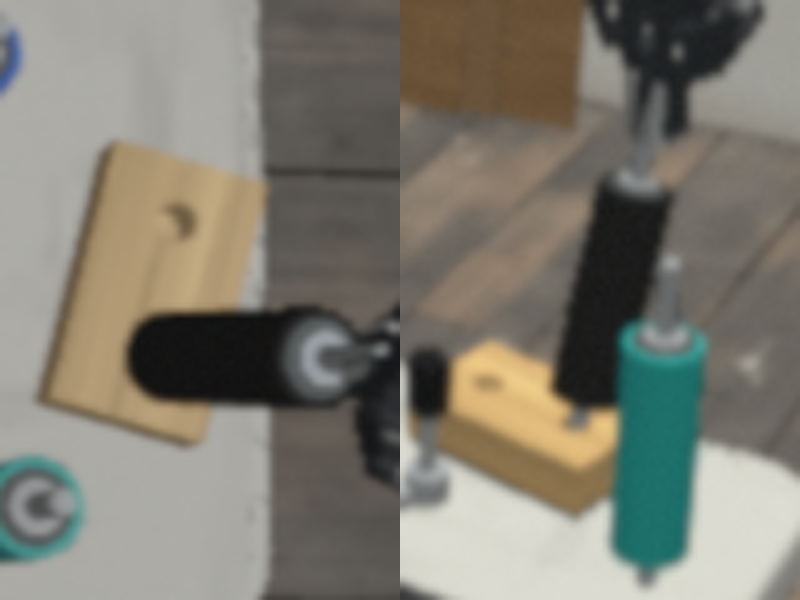

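```bash
python3 -m creep '0 0 0.02 0;0 0 0.038 0;0 0 0.038 0;0.01 0.05 0.038 0;0.02 0.1 0.038 0'; python3 -m creep '0.008 0.04 0 0;0.015 0.08 0 0;0.022 0.12 0 0;0.026 0.158 0 0;0.026 0.158 0 0'; python3 - <<'E'
from station import observe, camera
import numpy as np, cv2
print(observe()["tool_pos"],observe()["force"])
z=lambda im,x,y,w,h,k:cv2.resize(im[y:y+h,x:x+w],None,fx=k,fy=k,interpolation=cv2.INTER_CUBIC)
t=camera("top")["pixels"];s=camera("side")["pixels"]
cv2.imwrite("pics/g3.png",np.hstack([z(t,290,190,80,120,5),z(s,270,140,80,120,5)])[:,:,::-1])
E
```

```text
time: 4.18
tool_pos: [0.519, -0.2065, 0.2482]
tcp_rot: [-0.0, 0.845, 0.534, -0.0]
force: [1.4, 0.6, -3.6]
grip_width: 0.0105
finger_force: 39.3
time: 4.8
tool_pos: [0.5451, -0.0447, 0.2487]
tcp_rot: [-0.001, 0.843, 0.538, 0.0]
force: [-0.2, -0.8, -1.7]
grip_width: 0.0097
finger_force: 39.3
[ 0.54513688 -0.0446675   0.24866262] [-0.23646474 -0.77125099 -1.71631823]
```

View pics/g3.png

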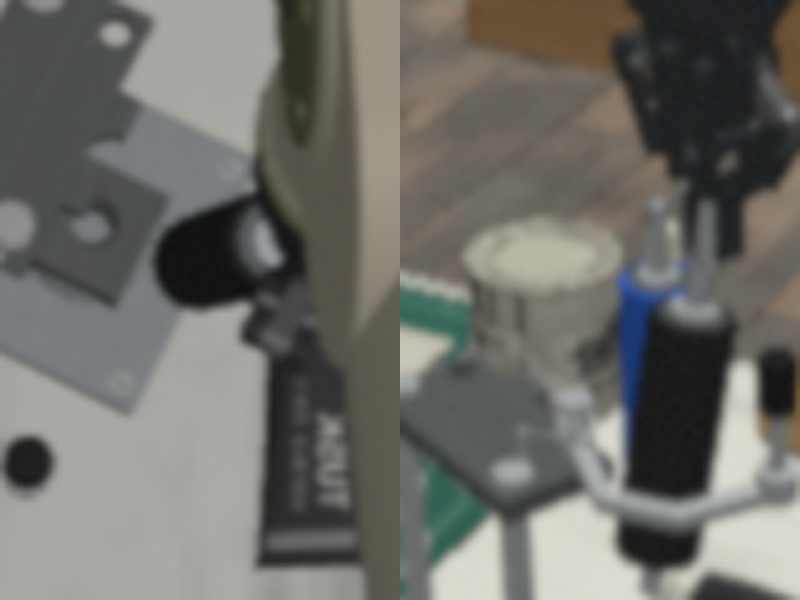

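```bash
cat >> h.py <<'E'
YAW=np.radians(64.53); F=-np.array([np.cos(YAW),np.sin(YAW),0]); L=np.array([-np.sin(YAW),np.cos(YAW),0]); B=np.array([.584,.0335,.04])
def axisfit(tcp,obs,prior=(.18,)):
    def ax(q):
        th,ph,s0=q; a=np.array([0,0,1.])+np.tan(th)*F+np.tan(ph)*L; a/=np.linalg.norm(a); return a,tcp-a*s0
    def res(q):
        a,f=ax(q); return np.r_[np.ravel([proj(n,f+a*s)-p for n,s,p in obs]),q[1]*20,(q[2]-.188)*150]
    r=least_squares(res,[.2,0,.188]); a,f=ax(r.x); return r.x,a,f,np.round(r.fun,1)
E
python3 - <<'E'
from h import *
from station import observe
S=lambda x,y:uc((x-400,y),5,(270,140)); T=lambda *p:uc(p,5,(290,190))
tcp=observe()["tool_pos"]; print(tcp)
q,a,f,r=axisfit(tcp,[("side",.158,S(693,308)),("side",.024,S(657,547)),("side",0,S(648,590)),("top",.158,T(262,232))])
print("tilt",np.degrees(q[:2]),"s0",q[2],"foot",f,r)
d=f-B; print("foot rel bore: front",d@F,"left",d@L,"up",d[2])
E
```

```text
[ 0.54491969 -0.04935527  0.24848226]
tilt [13.45842625 -0.15350254] s0 0.1933082897433512 foot [ 0.56381256 -0.00852088  0.06048304] [ 1.4  0.  -1.   1.5 -0.8  1.2  6.9  1.5 -0.1  0.8]
foot rel bore: front 0.04661827615826941 left 0.00015484184775906343 up 0.02048304047944819
```

```bash
cat >> h.py <<'E'
def cloud(n):
    from station import camera
    c=camera(n); v,u=np.nonzero(c["range_z"]>0); z=c["range_z"][v,u]
    P=np.c_[(u-c["cx"])/c["fx"]*z,(v-c["cy"])/c["fy"]*z,z]; return (P-c["t"])@c["R"],c["pixels"][v,u].astype(int)
def cyl(tcp,th0,s0,zr=(.03,.148)):
    a0=np.array([0,0,1.])+np.tan(th0)*F; a0/=np.linalg.norm(a0); f0=tcp-a0*s0; Q=[]
    for n in("side","top"):
        P,c=cloud(n); s=(P-f0)@a0; r=np.linalg.norm(P-f0-np.outer(s,a0),axis=1)
        k=(s>zr[0])&(s<zr[1])&(r<.032)&(c.max(1)<70); Q.append(P[k]); print(n,k.sum())
    def ax(q):
        a=np.array([0,0,1.])+q[0]*F+q[1]*L; a/=np.linalg.norm(a); return a,f0+q[2]*F+q[3]*L
    def res(q):
        a,p=ax(q); D=np.vstack(Q)-p; return np.linalg.norm(D-np.outer(D@a,a),axis=1)-.022
    r=least_squares(res,[np.tan(th0),0,0,0],loss="soft_l1",f_scale=.002); a,p=ax(r.x)
    print("tilt deg front,left",np.degrees(np.arctan(r.x[:2])),"med resid",np.median(abs(r.fun)))
    d=p-B; print("foot~ rel bore front,left,up",np.round([d@F,d@L,d[2]],4)); return a,p
E
python3 - <<'E'
from h import *
from station import observe
tcp=observe()["tool_pos"]; print(tcp)
cyl(tcp,.235,.1933)
P,c=cloud("top"); m=(abs((P-B)@F)<.025)&(abs((P-B)@L)<.025)&(P[:,2]<.06); print("footstep z",np.percentile(P[m][:,2],[10,50,90]),m.sum())
E
```

```text
[ 0.54491969 -0.04935527  0.24848226]
side 598
top 270
tilt deg front,left [11.08525572 -0.27404331] med resid 0.001333048053870486
foot~ rel bore front,left,up [0.0515 0.0005 0.0205]
footstep z [0.01842054 0.03849407 0.04120357] 307
```

```bash
python3 -m creep '0 0 -0.015 0;0 0 -0.015 0;0.01 0.021 -0.015 0;0.02 0.042 -0.015 0;0.02 0.042 -0.015 0'; python3 -m creep '0 0 0 0'; python3 - <<'E'
from h import *
from station import observe
tcp=observe()["tool_pos"]; print(tcp)
cyl(tcp,.21,.1933)
E
```

```text
time: 5.68
tool_pos: [0.5654, -0.0053, 0.2338]
tcp_rot: [-0.001, 0.844, 0.536, 0.0]
force: [0.3, -0.5, -2.5]
grip_width: 0.0105
finger_force: 39.3
time: 5.8
tool_pos: [0.565, -0.0084, 0.2337]
tcp_rot: [-0.0, 0.845, 0.534, -0.0]
force: [0.6, -0.4, -1.8]
grip_width: 0.0102
finger_force: 39.3
[ 0.56498314 -0.00844749  0.23373844]
side 481
top 203
tilt deg front,left [12.20843081  0.2203689 ] med resid 0.0010057251520422042
foot~ rel bore front,left,up [ 0.0035 -0.0012  0.0047]
```

```bash
python3 -m creep '0.001 0.002 -0.005 0;0.0005 0.003 -0.01 0;0.0005 0.003 -0.01 0'; python3 -m creep '0 0 -0.004 0;0 0 -0.008 0;0 0 -0.008 0'; python3 - <<'E'
from h import *
from station import observe
o=observe();tcp=o["tool_pos"]; print(tcp,o["force"])
cyl(tcp,.21,.1933)
E
```

```text
time: 6.28
tool_pos: [0.5653, -0.0046, 0.2233]
tcp_rot: [-0.0, 0.845, 0.535, -0.0]
force: [0.4, 0.1, -2.1]
grip_width: 0.0101
finger_force: 39.3
time: 6.65
tool_pos: [0.5655, -0.0046, 0.2156]
tcp_rot: [-0.0, 0.845, 0.535, -0.0]
force: [-0.2, 0.8, -2.5]
grip_width: 0.0104
finger_force: 39.3
[ 0.56549702 -0.00458791  0.21557328] [-0.17939904  0.82207683 -2.50554653]
side 527
top 184
tilt deg front,left [12.38810071  0.19482463] med resid 0.0010429308476854263
foot~ rel bore front,left,up [-0.0016 -0.0002 -0.0135]
```

```bash
python3 -m creep '0.0045 0.0095 0.001 0;0.009 0.019 0.001 0;0.0135 0.0285 0.0005 0;0.018 0.038 0 0;0.018 0.038 0 0'; python3 -m creep '0 0 -0.001 0;0 0 -0.002 0;0 0 -0.002 0'; python3 - <<'E'
from h import *
from station import observe
o=observe();tcp=o["tool_pos"]; print(tcp,o["force"])
cyl(tcp,.0,.1933)
E
```

```text
time: 7.38
tool_pos: [0.5837, 0.0342, 0.2151]
tcp_rot: [-0.0, 0.845, 0.535, -0.0]
force: [1.2, -1.5, -7.9]
grip_width: 0.0104
finger_force: 39.7
time: 7.75
tool_pos: [0.5838, 0.0338, 0.2144]
tcp_rot: [0.0, 0.845, 0.535, 0.0]
force: [-0.5, -0.7, -2.3]
grip_width: 0.0099
finger_force: 40.3
[0.5838441  0.03375116 0.21438671] [-0.52983829 -0.719411   -2.25379682]
side 433
top 0
tilt deg front,left [1.2522351  0.42555849] med resid 0.0010742558765809013
foot~ rel bore front,left,up [-0.0046 -0.0009 -0.0189]
```

```bash
python3 -m creep '0 0 -0.002 0;0 0 -0.003 0;0 0 -0.003 0'
```

```text
time: 8.22
tool_pos: [0.5837, 0.0334, 0.2109]
tcp_rot: [-0.0, 0.845, 0.535, -0.0]
force: [-0.8, -1.5, -2.6]
grip_width: 0.0097
finger_force: 40.2
```

```bash
python3 -m creep '0 0 -0.002 0;0 0 -0.003 0;0 0 -0.003 0'; python3 - <<'E'
from h import *
from station import observe
o=observe();tcp=o["tool_pos"]; print(tcp,o["force"])
a,p=cyl(tcp,.0,.1933)
P,c=cloud("side"); d=P-B; k=(np.hypot(d@F,d@L)<.03)&(c.max(1)<60)&(P[:,2]>.03); print(np.percentile(P[k][:,2],[0,1,5,50,95,99,100]))
E
```

```text
time: 8.6
tool_pos: [0.5843, 0.0336, 0.2091]
tcp_rot: [0.0, 0.845, 0.535, 0.001]
force: [-0.1, -0.7, 5.7]
grip_width: 0.01
finger_force: 40.9
[0.58430151 0.03361033 0.20905622] [-0.08761105 -0.65219159  5.71499003]
side 460
top 0
tilt deg front,left [1.16097598 0.09026087] med resid 0.0010619271714199796
foot~ rel bore front,left,up [-0.0045 -0.0007 -0.0242]
[0.03019146 0.04705274 0.05688545 0.22260074 0.30832096 0.31841683
 0.32359681]
```

```bash
python3 -m creep '0 0 0 0;0 0 0 0;0 0 0 0' 0.45; python3 -m creep '0 0 0.03 0;0 0 0.06 0;0 0 0.085 0;0 0 0.085 0;0 0 0.085 0'; python3 - <<'E'
from h import *
from station import observe
o=observe();tcp=o["tool_pos"]; print(tcp,o["force"])
a,p=cyl(B,.0,.02)
S,c=cloud("side");T,ct=cloud("top")
for n,P,c in(("side",S,c),("top",T,ct)):
    d=P-B; k=(np.hypot(d@F,d@L)<.012)&(P[:,2]>.2)&(P[:,2]<.23); print(n,"neck",k.sum(),np.median(d[k]@F),np.median(d[k]@L),P[k][:,2].max() if k.any() else 0)
    d=P-np.array([.4535,.0631,.2553]); k=(np.linalg.norm(d,axis=1)<.03)&(c.max(1)<60); print("knob",k.sum(),P[k].mean(0),P[k][:,2].max())
E
```

```text
time: 9.12
tool_pos: [0.5835, 0.0335, 0.2077]
tcp_rot: [-0.0, 0.845, 0.535, -0.0]
force: [0.6, -0.1, 0.3]
grip_width: 0.0383
finger_force: 0.0
time: 9.75
tool_pos: [0.5834, 0.0334, 0.292]
tcp_rot: [-0.0, 0.845, 0.535, -0.001]
force: [-0.5, 0.2, 0.8]
grip_width: 0.0387
finger_force: 0.0
[0.58337513 0.03335069 0.29200969] [-0.50044972  0.16228286  0.77751612]
side 429
top 42
tilt deg front,left [ 0.02249029 -0.44915874] med resid 0.0010867549844775885
foot~ rel bore front,left,up [-0.0035  0.     -0.02  ]
side neck 47 -0.0060043826025738285 0.0020226013764135242 0.22194603297919333
knob 83 [0.45194443 0.07017458 0.25953964] 0.2703376374789704
top neck 0 nan nan 0
knob 64 [0.45289948 0.0629892  0.26728188] 0.2710129712080383
  return _methods._mean(a, axis=axis, dtype=dtype,
  ret = ret.dtype.type(ret / rcount)
```

```bash
python3 -m creep '-0.05 0.012 0 0;-0.1 0.024 0 0;-0.13 0.03 0 0;-0.13 0.03 0 0;-0.13 0.03 0 0'; python3 -m creep '0 0 -0.02 0;0 0 -0.041 0;0 0 -0.041 0;0 0 -0.041 0'; python3 - <<'E'
import numpy as np
H=np.array([.5493,.0722])
k0=None
for d in (149,140,130,120,110,100,90,80,70,60,50,40,30,20,10,0,-3):
    a=np.radians(-25.47-d); p=H+.096*np.array([np.cos(a),np.sin(a)])
    if k0 is None:k0=p
    print(d,np.round(p,4),np.round(p-k0,4))
E
```

```text
time: 10.58
tool_pos: [0.4541, 0.063, 0.293]
tcp_rot: [0.0, 0.845, 0.534, 0.0]
force: [-0.0, -0.2, -0.2]
grip_width: 0.0386
finger_force: 0.0
time: 11.08
tool_pos: [0.4544, 0.0634, 0.2525]
tcp_rot: [-0.0, 0.845, 0.535, 0.0]
force: [-0.5, 0.8, 0.2]
grip_width: 0.0386
finger_force: 0.0
149 [0.4537 0.0629] [0. 0.]
140 [0.4564 0.0481] [ 0.0026 -0.0148]
130 [0.462  0.0323] [ 0.0082 -0.0306]
120 [0.4702 0.0178] [ 0.0165 -0.0452]
110 [0.4809 0.0049] [ 0.0271 -0.0581]
100 [ 0.4936 -0.006 ] [ 0.0398 -0.0689]
90 [ 0.508  -0.0145] [ 0.0543 -0.0774]
80 [ 0.5237 -0.0203] [ 0.0699 -0.0833]
70 [ 0.5401 -0.0234] [ 0.0864 -0.0863]
60 [ 0.5569 -0.0235] [ 0.1031 -0.0864]
50 [ 0.5734 -0.0207] [ 0.1196 -0.0837]
40 [ 0.5892 -0.0151] [ 0.1354 -0.0781]
30 [ 0.6037 -0.0069] [ 0.15   -0.0698]
20 [0.6166 0.0038] [ 0.1629 -0.0592]
10 [0.6275 0.0165] [ 0.1737 -0.0465]
0 [0.636  0.0309] [ 0.1822 -0.032 ]
-3 [0.638  0.0355] [ 0.1843 -0.0274]
```

```bash
python3 -m creep '0 0 0 0;0 0 0 0;0 0 0 0;0 0 0 0' 0 35; python3 -m creep '0.0026 -0.0148 0 0;0.008 -0.0306 0 0;0.0165 -0.045 0 0;0.027 -0.058 0 0;0.027 -0.058 0 0'
```

```text
time: 11.58
tool_pos: [0.4547, 0.0632, 0.2528]
tcp_rot: [0.001, 0.845, 0.534, 0.001]
force: [4.8, -1.7, 0.7]
grip_width: 0.0188
finger_force: 34.8
time: 12.2
tool_pos: [0.4818, 0.0048, 0.252]
tcp_rot: [-0.0, 0.845, 0.534, 0.001]
force: [2.8, 4.3, 0.9]
grip_width: 0.0191
finger_force: 34.8
```

```bash
python3 -m creep '0.0125 -0.0108 0 0;0.027 -0.0193 0 0;0.0425 -0.025 0 0;0.059 -0.0282 0 0;0.0755 -0.0283 0 0'; python3 -m creep '0.0165 0.0028 0 0;0.0322 0.0084 0 0;0.0468 0.0166 0 0;0.0468 0.0166 0 0'
```

```text
time: 12.82
tool_pos: [0.5567, -0.024, 0.2513]
tcp_rot: [-0.001, 0.845, 0.534, -0.001]
force: [-2.1, 4.5, 0.7]
grip_width: 0.0186
finger_force: 34.9
time: 13.32
tool_pos: [0.6035, -0.0079, 0.2506]
tcp_rot: [-0.0, 0.845, 0.534, -0.001]
force: [-0.1, -2.1, -1.4]
grip_width: 0.019
finger_force: 34.6
```

```bash
python3 -m creep '0.013 0.0112 0 0;0.024 0.024 0 0;0.0285 0.0315 0 0;0.0325 0.0385 0 0;0.0325 0.0385 0 0'; python3 -m creep '0.0005 0.001 0 0;0.001 0.002 0 0;0.001 0.002 0 0'
```

```text
time: 13.95
tool_pos: [0.6369, 0.0309, 0.252]
tcp_rot: [0.001, 0.845, 0.534, 0.001]
force: [6.1, -4.8, -1.7]
grip_width: 0.0184
finger_force: 34.8
time: 14.32
tool_pos: [0.6374, 0.0317, 0.2521]
tcp_rot: [0.001, 0.846, 0.533, -0.0]
force: [2.9, -5.7, -1.6]
grip_width: 0.0186
finger_force: 34.9
```

```bash
python3 -m creep '0 0 -0.004 0;0 0 -0.008 0;0 0 -0.012 0;0 0 -0.015 0;0 0 -0.018 0'; python3 -m creep '0 0 -0.001 0;0 0 -0.002 0;0 0 -0.002 0'; python3 - <<'E'
from h import *
from station import observe
S,c=cloud("side")
d=S-np.array([.636,.031,.245]); k=(np.linalg.norm(d,axis=1)<.03)&(c.max(1)<50); print(k.sum(),np.percentile(S[k][:,2],[0,50,100]))
E
```

```text
time: 14.95
tool_pos: [0.6382, 0.0324, 0.2381]
tcp_rot: [0.002, 0.846, 0.534, 0.002]
force: [-5.4, -5.1, 29.1]
grip_width: 0.0186
finger_force: 37.9
time: 15.32
tool_pos: [0.6384, 0.0325, 0.2382]
tcp_rot: [0.003, 0.846, 0.534, 0.003]
force: [-6.8, -6.0, 28.1]
grip_width: 0.0189
finger_force: 37.9
88 [0.23643357 0.25311704 0.27180899]
```

```bash
python3 - <<'E'
from station import observe, camera
import numpy as np, cv2
z=lambda im,x,y,w,h,k:cv2.resize(im[y:y+h,x:x+w],None,fx=k,fy=k,interpolation=cv2.INTER_CUBIC)
t=camera("top")["pixels"];s=camera("side")["pixels"]
cv2.imwrite("pics/k1.png",np.hstack([z(t,270,160,66,100,6),z(s,240,165,66,100,6)])[:,:,::-1])
E
```

```text
(no output)
```

View pics/k1.png

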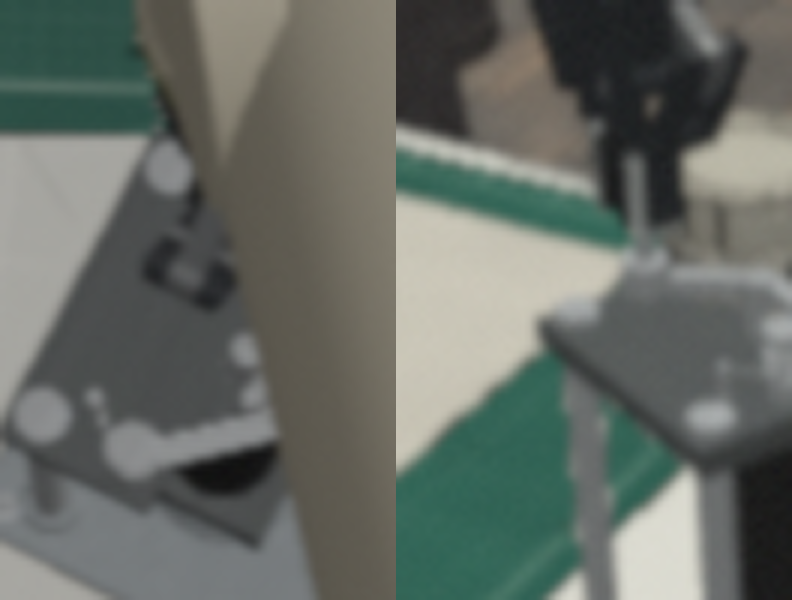

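```bash
python3 -m creep '-0.002 -0.004 0 0;-0.004 -0.008 0 0;-0.004 -0.008 0 0'; python3 -c "
from station import observe
o=observe();print(o['tool_pos'],o['force'])"
```

```text
time: 15.85
tool_pos: [0.6363, 0.0289, 0.2383]
tcp_rot: [0.002, 0.845, 0.535, 0.007]
force: [6.1, 4.8, 21.0]
grip_width: 0.019
finger_force: 37.2
[0.63630892 0.0289319  0.23831036] [ 6.13415828  4.78676693 21.0109799 ]
```

```bash
python3 -m creep '0 0 0.003 0;0 0 0.004 0;0 0 0.004 0'; python3 -m creep '-0.001 -0.002 0.0005 0;-0.001 -0.002 0.0005 0;-0.001 -0.002 0.0005 0'
```

```text
time: 16.23
tool_pos: [0.636, 0.029, 0.2386]
tcp_rot: [0.001, 0.844, 0.536, 0.005]
force: [12.9, 5.6, 3.2]
grip_width: 0.0185
finger_force: 35.3
time: 16.6
tool_pos: [0.6358, 0.0289, 0.2387]
tcp_rot: [0.0, 0.844, 0.536, 0.007]
force: [19.4, 11.0, -1.8]
grip_width: 0.0184
finger_force: 34.9
```

```bash
python3 -m creep '0.003 0.006 0 0;0.003 0.006 0 0;0.003 0.006 0 0'; python3 -m creep '0 0 0 0;0 0 0 0;0 0 0 0' 0.45; python3 -m creep '0 0 0.03 0;0 0 0.05 0;0 0 0.05 0;0 0 0.05 0'; python3 - <<'E'
from h import *
from station import observe
print(observe()["tool_pos"],observe()["force"])
for n in("side","top"):
    S,c=cloud(n)
    d=S-np.array([.636,.031,.245]); k=(np.hypot(d[:,0],d[:,1])<.018)&(abs(d[:,2])<.035)&(c.max(1)<50); print(n,k.sum(),S[k].mean(0) if k.any() else 0,np.percentile(S[k][:,2],[0,10,50,90,100]) if k.any() else 0)
E
```

```text
time: 16.98
tool_pos: [0.6362, 0.0293, 0.2386]
tcp_rot: [0.002, 0.845, 0.534, 0.002]
force: [3.4, -3.6, 6.9]
grip_width: 0.0186
finger_force: 35.8
time: 17.35
tool_pos: [0.6342, 0.0305, 0.2361]
tcp_rot: [-0.0, 0.845, 0.535, -0.0]
force: [-1.3, -0.7, 0.0]
grip_width: 0.0386
finger_force: 0.0
time: 17.85
tool_pos: [0.6341, 0.0302, 0.2853]
tcp_rot: [-0.0, 0.845, 0.535, -0.001]
force: [-0.5, -0.6, 0.2]
grip_width: 0.0384
finger_force: 0.0
[0.63410108 0.03023137 0.28530184] [-0.46121005 -0.59094775  0.15835574]
side 62 [0.63144783 0.03634615 0.24438669] [0.2315289  0.23458238 0.24412927 0.25389288 0.25555337]
top 0 0 0
```

```bash
python3 -m creep '0.0015 0.001 0 0;0.0015 0.001 0 0;0.0015 0.001 0 0;0.0015 0.001 0 0' 0; python3 -m creep '0 0 -0.01 0;0 0 -0.018 0;0 0 -0.022 0;0 0 -0.022 0'
```

```text
time: 18.45
tool_pos: [0.636, 0.0312, 0.2865]
tcp_rot: [-0.0, 0.845, 0.535, 0.0]
force: [-0.1, 0.5, -1.1]
grip_width: -0.0003
finger_force: 0.0
time: 18.95
tool_pos: [0.6357, 0.0311, 0.264]
tcp_rot: [-0.0, 0.845, 0.535, -0.0]
force: [0.1, 0.6, 0.2]
grip_width: 0.0001
finger_force: 0.0
```

```bash
python3 -m creep '0 0 -0.002 0;0 0 -0.004 0;0 0 -0.004 0'
```

```text
time: 19.32
tool_pos: [0.6363, 0.0313, 0.2621]
tcp_rot: [0.001, 0.845, 0.535, 0.001]
force: [-2.1, -1.0, 6.7]
grip_width: -0.0004
finger_force: 3.3
```

```bash
python3 -m creep '0 0 0.04 0;0 0 0.08 0;0 -0.05 0.1 0;0 -0.1 0.1 0;0 -0.15 0.1 0'; python3 -m creep '-0.03 -0.1 0 0;-0.03 -0.1 0 0;-0.03 -0.1 0 0;-0.03 -0.1 0 0'; python3 - <<'E'
from h import *
from station import observe,camera
import cv2
print(observe()["tool_pos"],observe()["force"])
cyl(B,.0,.02)
z=lambda im,x,y,w,h,k:cv2.resize(im[y:y+h,x:x+w],None,fx=k,fy=k,interpolation=cv2.INTER_CUBIC)
t=camera("top")["pixels"];s=camera("side")["pixels"]
cv2.imwrite("pics/end.png",np.hstack([z(t,250,170,100,140,4),z(s,240,165,100,140,4)])[:,:,::-1])
E
```

```text
time: 19.95
tool_pos: [0.636, -0.1201, 0.3611]
tcp_rot: [0.0, 0.845, 0.535, 0.0]
force: [1.6, 0.2, 0.2]
grip_width: -0.0003
finger_force: 0.0
time: 20.45
tool_pos: [0.6062, -0.2181, 0.3606]
tcp_rot: [-0.0, 0.845, 0.535, 0.0]
force: [1.0, 1.1, -0.6]
grip_width: -0.0002
finger_force: 0.0
[ 0.60620721 -0.21805299  0.36062269] [ 1.00440378  1.14540378 -0.61646765]
side 434
top 82
tilt deg front,left [ 0.10279686 -0.06879396] med resid 0.0010434263535079157
foot~ rel bore front,left,up [-0.003  -0.0002 -0.02  ]
```

View pics/end.png

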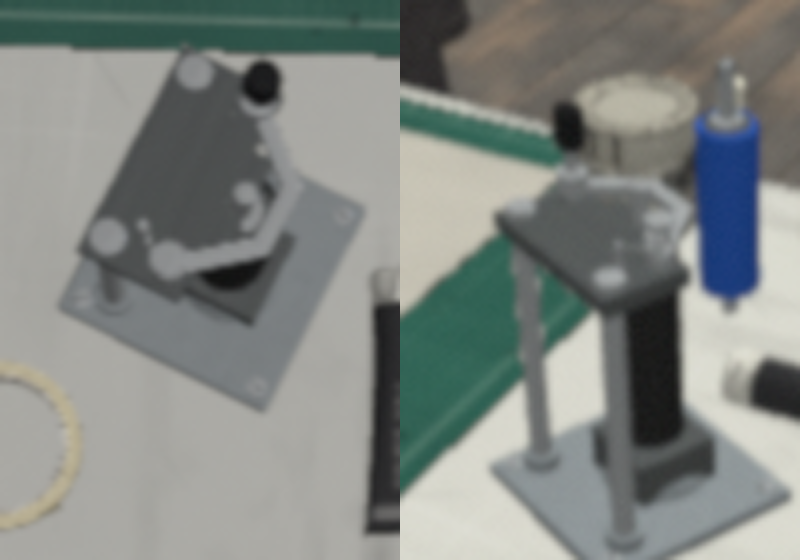

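The end picture shows the roller upright in the stand (right half, rubber around (655,370)). The keeper lies shut across the neck, with the knob low over its hole (left half (262,82), right half (569,125)).

```bash
python3 -c "
from station import finish_job
print(finish_job())"
```

```text
the job is handed in; nothing more can be done
None
```

I handed the job in at about 20 s: the roller stands home in the stand, the keeper is shut across the neck with its pin fully down, and the robot is clear of everything; the hand-in gave no verdict.

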